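Point out a jar in the counter showcase

ROBOT

A 7-joint arm with a two-finger parallel gripper is mounted at the origin on the work surface. World frame = base frame: x ahead of the robot, y to its left, z up, the work surface at z = 0. Lengths are in m, angles in rad, forces in N, time in s.
With the tool pointing down it reaches from about 0.425 to 0.875 m from the base axis. Payload 8.4 kg.
Tool frame: the origin (TCP) lies at the very end of the fingers, on their centre line; the grasp point (between the pads) lies 19 mm behind it; z points along the fingers, y is the line along which they close (so a half turn about z gives the same grasp; the last joint's range is limited). The gripper opens to 87 mm and grips with 3 to 60 N. Pads are 19 mm wide; open, the fingers measure 117 mm over their backs; the gripper's body (75 mm by 190 mm) begins 51 mm behind the grasp point.
Start: joints at [1.053, 0.333, 0.04, 1.465, -0.013, 1.343, -0.059], TCP at [0.264, -0.594, 0.202] pointing down, gripper open.
Joint ranges: [-2.58, 2.58], [-0.38, 2.09], [-1.3, 1.39], [0.25, 2.4], [-1.5, 4.64], [0.08, 2.09], [-2.65, 2.65]. Speed limits (rad/s): [2.22, 2.22, 2.79, 2.79, 3.14, 3.14, 3.14].

INTERFACE

Orientations are given as a rotation vector (axis times angle).
In Python, from bench import manip gives the robot as it stands.
- The arm moves only by the tool play_rows, never from a script. Its arguments are lists of equal length, an entry for each row: "translation": the shift along the tool's x, y, z in cm, a list of three; "rotation": the turn, a rotation vector about the tool's x, y, z in rad, a list of three. In form: {"translation": [[tx, ty, tz], ...], "rotation": [[ax, ay, az], ...]}. A call has 1 to 8 rows; each row shifts and turns the commanded pose from where the row before left it, along the tool's axes as they then stand; what a row does not reach is not made up. A row lasts 1/8 s, in which the tool goes at most 62.5 mm and 10.7 degrees, less where a joint would pass 70% of its speed; a pose out of reach is approached as far as the arm can. A call is refused whole if a number of a shift passes 6.25 or a number of a turn 0.188, either way. A call with a gripper value outside its range is refused whole. "hand" is the closure in counts, from 0 (fully open) to 255 (shut), set as the call begins (left out, the last holds). The fingers move at their own pace and stop on an object; the grip force is fixed at half the most. Time passes only in rows, so rows that do not move let the fingers close. It gives the time, the measured TCP pose, the force, the opening and the grip force at its end, in the units of the state.
- manip.read_state(): the state, without advancing time (a new reading comes with each control period).
- manip.read_camera(name): name is "scene" or "side" or "wrist"; returns a dict with "color" (420x560x3 uint8, blue, green, red), "depth" (420x560 float32, m along the optical axis (not along the pixel's ray), 0 where there is no reading), "fx", "fy", "cx", "cy" (pixels), "world_from_camera" (4x4, takes a point from camera to world coordinates). Camera axes: x right, y down, z forward; pixel columns grow to the right and rows downward; lengths in m; the calibration is good to about 2 mm. A picture is of the moment at which its call begins.
- manip.sign_off(): hands the job in; it is judged then, once.
The state is a dict: "time_s": time; "joints": joint angles; "qd": joint speeds; "tau": joint torques, N m; "position": TCP position; "eef_rot": TCP orientation; "wrist_force": force on the tool from outside, world axes, zero at the start; "moment": the same for the moment, N m; "finger_gap": finger opening in m; "grip_force": force on a finger pad.
Only numpy, scipy, OpenCV 4.12 (cv2) and the standard library are available. Lean on these libraries where they do the work, as an engineer would, in place of code of your own. Each camera call takes 0.05 s, during which the arm holds its last target. There are 200 camera calls.

TASK

A customer is about to take the jar with the green lid from the showcase: without gripping anything, gently push open with your fingertips the one glass panel that covers it, most of the way, and leave the other panel as it is. Then point at that jar: hold your fingertips a couple of centimetres above the middle of its lid, without touching it, for a good two seconds. Finally draw your hand well back and leave the panel open; no jar and nothing else on the counter may be moved or lifted.

Things in the scene. Friction and masses are not known exactly. Their poses are not given: they have to be found in the camera images.
- case: showcase fixed on the counter, wooden floor and ends, clear sides; 224 mm deep (its x, roughly away from the robot, turned up to 0.25 rad), 436 mm long (its y, to the robot's left); origin: centre of underside. Two glass panels close its top: left over the +y half, right over the -y half. They run along y between aluminium side tracks 122 mm high; end walls are 98 mm high, 213 mm from the origin
- left_panel (a joint): slide of the left (+y) glass panel, m: 0 shut, grows as it slides along the case's -y, over the right panel, to its stop at 0.165; stays where it is left, takes about 2 N. 205 mm long, top of its glass 119 mm above the counter. May start slightly ajar
- right_panel (a joint): slide of the right (-y) glass panel, m: 0 shut, grows as it slides along the case's +y, beneath the left panel, to its stop at 0.165; stays where it is left, takes about 2 N. 205 mm long, top of its glass 107 mm above the counter. May start slightly ajar
- left_pull (a point): middle of the outer (+y) face of the left panel's pull, a straight upright dark steel edge strip along the panel's outer end: 160 mm long (case x), 8 mm thick (case y), rising from the glass to 143 mm above the counter; this point is 131 mm above the counter and moves with the panel. Push on this face to open
- right_pull (a point): the same on the right panel: middle of the outer (-y) face of its upright dark steel edge strip, 160 mm long, 8 mm thick, top 143 mm above the counter; this point is 131 mm above the counter and moves with the panel. Push on this face to open
- green_lid (a point): centre of the top of the green lid of a loose amber glass stock jar, 72 mm tall, 54 mm across, lid 52 mm across and 17 mm thick. It stands upright in the showcase, lid top 82 mm above the counter, below the glass; the jar to point at. The six jars change places
- orange_lid (a point): centre of the top of the orange lid of a loose amber glass stock jar, 72 mm tall, 54 mm across, lid 52 mm across and 17 mm thick. It stands upright in the showcase, lid top 82 mm above the counter, below the glass. The six jars change places
- blue_lid (a point): centre of the top of the blue lid of a loose amber glass stock jar, 72 mm tall, 54 mm across, lid 52 mm across and 17 mm thick. It stands upright in the showcase, lid top 82 mm above the counter, below the glass. The six jars change places
- white_lid (a point): centre of the top of the white lid of a loose amber glass stock jar, 72 mm tall, 54 mm across, lid 52 mm across and 17 mm thick. It stands upright in the showcase, lid top 82 mm above the counter, below the glass. The six jars change places
- black_lid (a point): centre of the top of the black lid of a loose amber glass stock jar, 72 mm tall, 54 mm across, lid 52 mm across and 17 mm thick. It stands upright in the showcase, lid top 82 mm above the counter, below the glass. The six jars change places
- red_lid (a point): centre of the top of the red lid of a loose amber glass stock jar, 72 mm tall, 54 mm across, lid 52 mm across and 17 mm thick. It stands upright in the showcase, lid top 82 mm above the counter, below the glass. The six jars change places
- bell: loose desk bell, steel dome on a black foot, 84 mm across, 58 mm high, origin under its centre; bystander
- tumbler: loose glass tumbler holding slim cartons, 94 mm across, 176 mm high in all, origin under its centre; bystander
- carton0: loose black stock carton 90 x 60 x 90 mm, origin under its centre; bystander
- carton1: loose black stock carton 90 x 60 x 90 mm, origin under its centre; bystander
- carton2: loose black stock carton 90 x 60 x 90 mm, stacked on the other two, origin under its centre; bystander

How it is judged:
On the way, in this order (a step that is already met when the one before it is completed fails the run):
1. the glass panel above the green-lidded jar is pushed open by more than 120 mm (((y of green_lid in the frame of case above 0 m and value of joint left_panel above 0.12 m) or (y of green_lid in the frame of case below 0 m and value of joint right_panel above 0.12 m)) and ((y of green_lid in the frame of case above 0 m and distance of right_pull from where it was at the start of the episode below 0.02 m) or (y of green_lid in the frame of case below 0 m and distance of left_pull from where it was at the start of the episode below 0.02 m))), for 0.1 s.
2. with that panel open, the fingertips stay for 1.5 s within 20 mm of the middle of the green lid, seen from above, and at most 45 mm above it (((y of green_lid in the frame of case above 0 m and value of joint left_panel above 0.12 m) or (y of green_lid in the frame of case below 0 m and value of joint right_panel above 0.12 m)) and horizontal distance between the grasp point and green_lid below 0.02 m and z of the grasp point in the frame of green_lid between 0.019 and 0.064 m), for 1.5 s.
At the end, for the whole second after the job is handed in: The panel over the green-lidded jar stands open by more than 120 mm, the other panel is within 20 mm of where it was, the hand is more than 120 mm from the green lid, every jar is within 10 mm and every other loose thing within 20 mm of where it stood (all of step 1 and distance between the grasp point and green_lid above 0.12 m and distance of each of green_lid, orange_lid, blue_lid, white_lid, black_lid, red_lid from where it was at the start of the episode below 0.01 m and distance of each of bell, tumbler, carton0, carton1, carton2 from where it was at the start of the episode below 0.02 m); the robot touches nothing.
It fails at once if the green-lidded jar is touched (contact force between any of the fingers, the arm and jar_green above 0.3 N).
It fails at once if a jar is moved by more than 15 mm or lifted (distance of any of green_lid, orange_lid, blue_lid, white_lid, black_lid, red_lid from where it was at the start of the episode above 0.015 m).
It fails at once if the other glass panel is pushed by more than 30 mm ((y of green_lid in the frame of case above 0 m and distance of right_pull from where it was at the start of the episode above 0.03 m) or (y of green_lid in the frame of case below 0 m and distance of left_pull from where it was at the start of the episode above 0.03 m)).
It fails at once if a glass panel is gripped or pushed with more than 35 N (contact force between any of the fingers, the arm and left_panel above 35 N or contact force between any of the fingers, the arm and right_panel above 35 N).
It fails at once if something else on the counter is moved by more than 30 mm (distance of any of bell, tumbler, carton0, carton1, carton2 from where it was at the start of the episode above 0.03 m).
It also fails if it takes over 46 s, if anything falls off the work surface, if the arm or the gripper's body presses on something with over 40 N, if the wrist force passes 120 N, or if a joint passes its speed limit or range.

## Working session

There is one attempt and no reset: what is moved stays moved. The work goes in short steps, Python scripts to look and compute and a tool call to move; the robot and the scene stay as the last step left them, time stands still between calls to the robot, and variables do not carry over. Pictures are saved under pics/ and viewed, at most 10 in all, crops included, and the job is handed in when it is done.

Besides the shell and the picture viewer there is one more tool, called after "Emit:" as name(argument=value, ...), one argument or row to a line, values as JSON. play_rows: Moves the arm, as the interface text tells. Its arguments: {"type":"object","properties":{"translation":{"type":"array","items":{"type":"array","items":{"type":"number"}}},"rotation":{"type":"array","items":{"type":"array","items":{"type":"number"}}},"hand":{"type":"number"}},"required":["translation","rotation"]}

```bash
mkdir -p pics; python3 - <<'E'
from bench import manip
import cv2,numpy as np,pickle
d={}
for n in ("scene","side"):
    c=manip.read_camera(n);d[n]=c;cv2.imwrite(f"pics/{n}0.png",c["color"])
    print(n,c["fx"],c["cx"],c["cy"],c["world_from_camera"].round(3).tolist())
pickle.dump(d,open("d0.pkl","wb"));print(manip.read_state())
E
```

```text
scene 396.60229598015644 276.5227871232925 210.76030998592043 [[0.876, 0.398, -0.271, 0.818], [0.481, -0.716, 0.506, -0.631], [0.008, -0.574, -0.819, 1.057], [0.0, 0.0, 0.0, 1.0]]
side 468.13659956906116 272.57691617970454 214.69992471381894 [[-0.901, -0.288, 0.324, 0.012], [-0.433, 0.62, -0.654, 0.977], [-0.012, -0.73, -0.684, 1.173], [0.0, 0.0, 0.0, 1.0]]
{'time_s': 0.1, 'joints': array([ 1.0527811 ,  0.3338547 ,  0.03987835,  1.46618469, -0.01340453,
        1.34326919, -0.05850248]), 'qd': array([-0.00044401, -0.00014493,  0.00248745, -0.00163874, -0.00178904,
        0.00044199, -0.00010001]), 'tau': array([ 4.10402994e-03, -6.57810116e+01,  1.33995552e+00, -4.04707074e+01,
       -5.96078904e-02,  4.09372360e-02,  3.33438493e-05]), 'position': array([ 0.26413318, -0.59342581,  0.20083803]), 'eef_rot': array([-3.07160484e+00, -6.52749000e-01,  6.17568465e-04]), 'wrist_force': array([ 0.05463877, -0.75923086, -0.02053267]), 'moment': array([ 0.01557391, -0.02357577,  0.0282641 ]), 'grip_force': 0.0, 'finger_gap': 0.08706324422401933}
```

View pics/scene0.png

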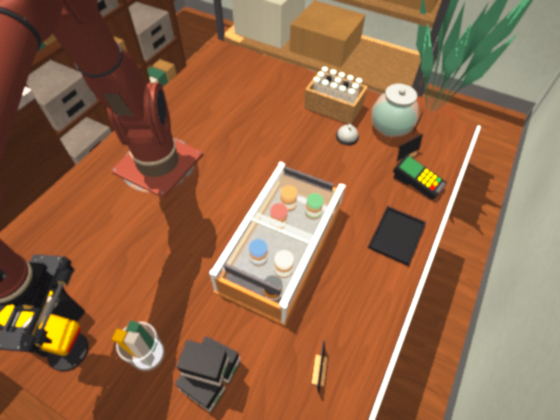

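View pics/side0.png

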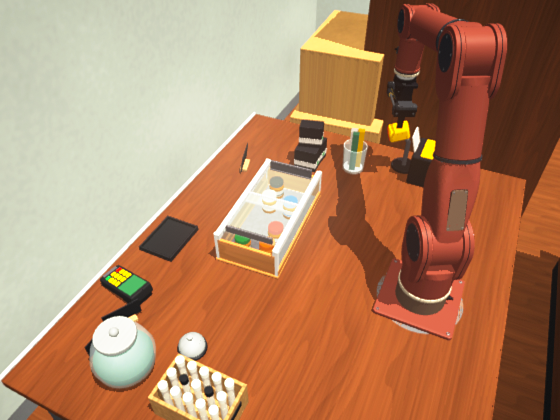

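The scene picture shows the case at about (280,240) with the green lid at (315,203) in its far (+y) half. The left pull is near (308,180) and the bell near (347,133). In the side picture the green lid is at (242,238) and the left pull at (247,232).

```bash
python3 - <<'E'
import cv2,pickle
d=pickle.load(open("d0.pkl","rb"))
a=d["scene"]["color"][155:325,205:355];cv2.imwrite("pics/s1.png",cv2.resize(a,None,fx=3.5,fy=3.5,interpolation=cv2.INTER_CUBIC))
b=d["side"]["color"][150:280,205:335];cv2.imwrite("pics/s2.png",cv2.resize(b,None,fx=4.5,fy=4.5,interpolation=cv2.INTER_CUBIC))
E
```

```text
(no output)
```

View pics/s1.png

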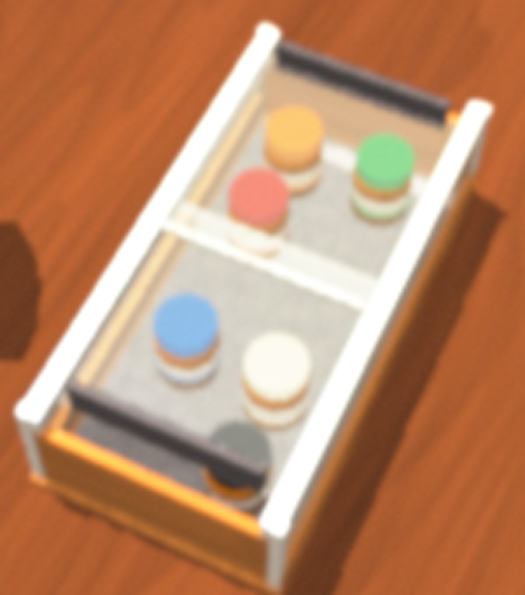

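View pics/s2.png

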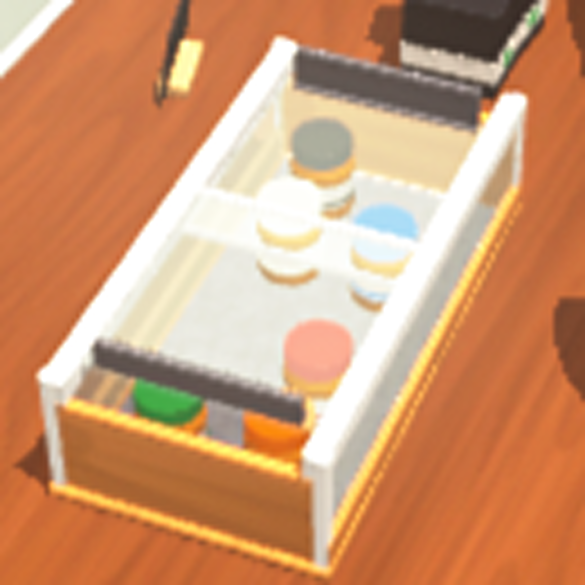

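The crops show the scene-view track ends at (270,28), (480,107), (28,412) and (275,525), the left pull top from (280,46) to (447,104), and the green lid centre at (386,160). In the side crop the left pull top runs from (97,345) to (302,402).

```bash
cat > h.py <<'E'
import numpy as np
def ray(c,u,v,z):
    M=c["world_from_camera"];d=M[:3,:3]@[(u-c["cx"])/c["fx"],(v-c["cy"])/c["fy"],1];o=M[:3,3]
    return o+d*(z-o[2])/d[2]
E
python3 - <<'E'
import pickle,numpy as np
from h import ray
from scipy.spatial.transform import Rotation as R
d=pickle.load(open("d0.pkl","rb"))
S=lambda u,v,z:ray(d["scene"],205+u/3.5,155+v/3.5,z)
T=lambda u,v,z:ray(d["side"],205+u/4.5,150+v/4.5,z)
def show(t,near_l,far_l,near_r,far_r,pa,pb,qa,qb,g):
    # near = small x track
    L=(near_l+far_l)/2;Rr=(near_r+far_r)/2
    c=(L+Rr)/2;ax=L-Rr;yaw=np.arctan2(-ax[0],ax[1])
    print(t,"centre",c.round(4),"len",np.hypot(*ax[:2]).round(4),"yaw",yaw.round(3))
    Q=R.from_euler('z',yaw).as_matrix()
    for n,p in dict(nl=near_l,fl=far_l,nr=near_r,fr=far_r,pa=pa,pb=pb,qa=qa,qb=qb,green=g).items(): print(n,p.round(3),"case",(Q.T@(p-c)).round(4)[:2])
z=.122
show("scene",S(270,26,z),S(482,105,z),S(28,412,z),S(275,525,z),S(280,45,.143),S(447,104,.143),S(72,388,.143),S(265,468,.143),S(386,158,.082))
show("side",T(318,462,z),T(50,378,z),T(517,98,z),T(285,43,z),T(302,402,.143),T(97,345,.143),T(480,92,.143),T(297,53,.143),T(167,397,.082))
dd=d["scene"];print("bell",ray(dd,347,133,.03),"depth at pull", dd["depth"][180,303:316])
print("R0",R.from_rotvec([-3.0716,-.65275,0]).as_matrix().round(3))
E
```

```text
scene centre [ 0.548  -0.0889  0.122 ] len 0.4227 yaw 0.056
nl [0.435 0.118 0.122] case [-0.1016  0.2125]
fl [0.638 0.127 0.122] case [0.1016 0.2102]
nr [ 0.459 -0.306  0.122] case [-0.1008 -0.2113]
fr [ 0.661 -0.294  0.122] case [ 0.1008 -0.2113]
pa [0.461 0.086 0.143] case [-0.0767  0.1791]
pb [0.615 0.096 0.143] case [0.0777 0.181 ]
qa [ 0.484 -0.281  0.143] case [-0.0742 -0.1885]
qb [ 0.638 -0.268  0.143] case [ 0.0798 -0.1839]
green [0.58  0.063 0.082] case [0.0405 0.1502]
side centre [ 0.5417 -0.0883  0.122 ] len 0.4238 yaw 0.055
nl [0.428 0.119 0.122] case [-0.102   0.2136]
fl [0.632 0.127 0.122] case [0.102  0.2102]
nr [ 0.452 -0.306  0.122] case [-0.1015 -0.2121]
fr [ 0.655 -0.294  0.122] case [ 0.1015 -0.2117]
pa [0.453 0.092 0.143] case [-0.0787  0.1846]
pb [0.606 0.102 0.143] case [0.0751 0.1869]
qa [ 0.473 -0.275  0.143] case [-0.0792 -0.1826]
qb [ 0.627 -0.261  0.143] case [ 0.0757 -0.1767]
green [0.569 0.076 0.082] case [0.0366 0.1623]
bell [0.5364223 0.4344396 0.03     ] depth at pull [1.2102218 1.2074438 1.2052194 1.2084833 1.2066311 1.2018998 1.1988367
 1.1951535 1.1951557 1.1939226 1.1910083 1.1881803 1.1857759]
R0 [[ 0.914  0.407 -0.   ]
 [ 0.407 -0.914  0.001]
 [ 0.    -0.001 -1.   ]]
```

Emit:
play_rows(
  translation=[
    [0,0,-3],
    [0,0,-3],
    [0,0,-3],
    [0,0,-1],
    [0,0,0],
    [0,0,0],
    [0,0,0],
    [0,0,0],
  ],
  rotation=[
    [0,0,-0.173],
    [0,0,-0.173],
    [0,0,-0.173],
    [0,0,-0.173],
    [0,0,-0.173],
    [0,0,-0.173],
    [0,0,-0.173],
    [0,0,0],
  ],
  hand=255,
)

```text
time_s: 1.1
position: [0.2641, -0.5937, 0.3012]
eef_rot: [-2.156, -2.284, -0.001]
wrist_force: [-0.3, 0.8, 0.8]
finger_gap: 0.0149
grip_force: 0.0
```

Emit:
play_rows(
  translation=[
    [3.6,5,0],
    [3.6,5,0],
    [3.6,5,0],
    [3.6,5,0],
    [3.6,5,0],
    [5,0.5,0],
    [5,0.5,0],
    [5,0.5,0],
  ],
  rotation=[
    [0,0,0],
    [0,0,0],
    [0,0,0],
    [0,0,0],
    [0,0,0],
    [0,0,0],
    [0,0,0],
    [0,0,0],
  ],
)

```text
time_s: 2.1
position: [0.5094, -0.247, 0.3014]
eef_rot: [-2.16, -2.281, 0.0]
wrist_force: [0.8, -0.3, 1.0]
finger_gap: 0.0003
grip_force: 0.0
```

Emit:
play_rows(
  translation=[
    [5,0.5,0],
    [5,0.5,0],
    [5,0.5,0],
    [5,0.5,0],
    [5,0.5,0],
    [5,0.5,0],
    [5,0.5,0],
    [5,0.5,0],
  ],
  rotation=[
    [0,0,0],
    [0,0,0],
    [0,0,0],
    [0,0,0],
    [0,0,0],
    [0,0,0],
    [0,0,0],
    [0,0,0],
  ],
)

```text
time_s: 3.1
position: [0.5256, 0.1543, 0.3017]
eef_rot: [2.161, 2.28, 0.0]
wrist_force: [0.3, 0.1, -0.6]
finger_gap: 0.0002
grip_force: 0.0
```

```bash
python3 - <<'E'
from bench import manip
import cv2,pickle
s=manip.read_state();print(s["position"],s["eef_rot"],s["joints"].round(2),s["time_s"],s["wrist_force"])
c=manip.read_camera("wrist");pickle.dump(c,open("w1.pkl","wb"));cv2.imwrite("pics/w1.png",c["color"])
print(c["fx"],c["world_from_camera"].round(3).tolist())
E
```

```text
[0.52555949 0.15433022 0.301678  ] [2.16101585e+00 2.28006460e+00 3.22639612e-05] [ 0.25  0.14 -0.68  1.52  0.09  1.51 -0.38] 3.1 [ 0.34678877  0.10995199 -0.55064252]
314.6090020028449 [[0.999, 0.051, 0.017, 0.521], [0.053, -0.955, -0.291, 0.234], [0.001, 0.292, -0.957, 0.486], [0.0, 0.0, 0.0, 1.0]]
```

View pics/w1.png

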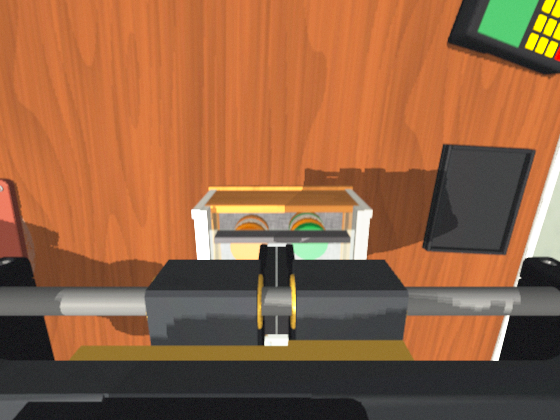

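The wrist view shows the case's +y end: track ends at about (203,212) and (363,212), the pull strip from (215,237) to (350,237), the green lid at about (308,228), and the fingers below at about (276,250).

```bash
python3 - <<'E'
import pickle,cv2
from h import ray
c=pickle.load(open("w1.pkl","rb"))
for n,u,v,z in [("pullL top",215,237,.143),("pullR top",350,237,.143),("trkL",203,212,.122),("trkR",363,212,.122),("wallL",213,190,.098)]: print(n,ray(c,u,v,z).round(4))
print(c["depth"][225:245:2,240].round(3)); 
cv2.imwrite("pics/w1c.png",cv2.resize(c["color"][180:265,185:385],None,fx=4,fy=4,interpolation=cv2.INTER_CUBIC))
E
```

```text
pullL top [0.4574 0.0929 0.143 ]
pullR top [0.6151 0.1013 0.143 ]
trkL [0.4391 0.1161 0.122 ]
trkR [0.6326 0.1263 0.122 ]
wallL [0.4468 0.1381 0.098 ]
[0.459 0.454 0.394 0.388 0.38  0.373 0.369 0.368 0.367 0.369]
```

View pics/w1c.png

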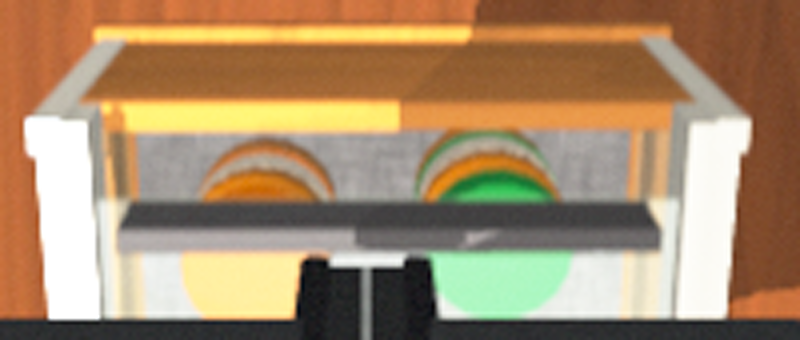

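Emit:
play_rows(
  translation=[
    [0,1,2],
    [0,0,3],
    [0,0,3],
    [0,0,3],
    [0,0,3],
    [0,0,2],
    [0,0,1.4],
    [0,0,0],
  ],
  rotation=[
    [0,0,0],
    [0,0,0],
    [0,0,0],
    [0,0,0],
    [0,0,0],
    [0,0,0],
    [0,0,0],
    [0,0,0],
  ],
)

```text
time_s: 4.15
position: [0.5352, 0.1524, 0.1264]
eef_rot: [-2.157, -2.283, 0.003]
wrist_force: [0.3, 0.6, 0.7]
finger_gap: 0.0003
grip_force: 0.0
```

Emit:
play_rows(
  translation=[
    [-1,0,0],
    [-1,0,0],
    [-1,0,0],
    [-0.6,0,0],
    [-0.5,0,0],
    [-0.4,0,0],
    [-0.4,0,0],
    [-0.4,0,0],
  ],
  rotation=[
    [0,0,0],
    [0,0,0],
    [0,0,0],
    [0,0,0],
    [0,0,0],
    [0,0,0],
    [0,0,0],
    [0,0,0],
  ],
)

```text
time_s: 5.15
position: [0.5388, 0.1005, 0.1277]
eef_rot: [-2.155, -2.286, -0.0]
wrist_force: [-0.6, 0.1, -0.1]
finger_gap: 0.0005
grip_force: 0.0
```

Emit:
play_rows(
  translation=[
    [-0.4,0,0],
    [-0.5,0,0],
    [-0.6,0,0],
    [-0.6,0,0],
    [-0.6,0,0],
    [-0.6,0,0],
    [-0.6,0,0],
    [-0.6,0,0],
  ],
  rotation=[
    [0,0,0],
    [0,0,0],
    [0,0,0],
    [0,0,0],
    [0,0,0],
    [0,0,0],
    [0,0,0],
    [0,0,0],
  ],
)

```text
time_s: 6.15
position: [0.5416, 0.0553, 0.1277]
eef_rot: [-2.155, -2.286, -0.0]
wrist_force: [-0.8, -0.7, 0.0]
finger_gap: 0.0003
grip_force: 0.0
```

```bash
python3 - <<'E'
from bench import manip
import cv2,pickle
print(manip.read_state()["wrist_force"])
c=manip.read_camera("scene");a=c["color"][155:325,205:355]
c2=manip.read_camera("side");b=c2["color"][150:280,205:335]
import numpy as np
f=lambda i:cv2.resize(i,(400,400),interpolation=cv2.INTER_CUBIC)
cv2.imwrite("pics/s3.png",np.hstack([f(a),f(b)]))
E
```

```text
[-0.83137262 -0.69208804  0.04129359]
```

View pics/s3.png

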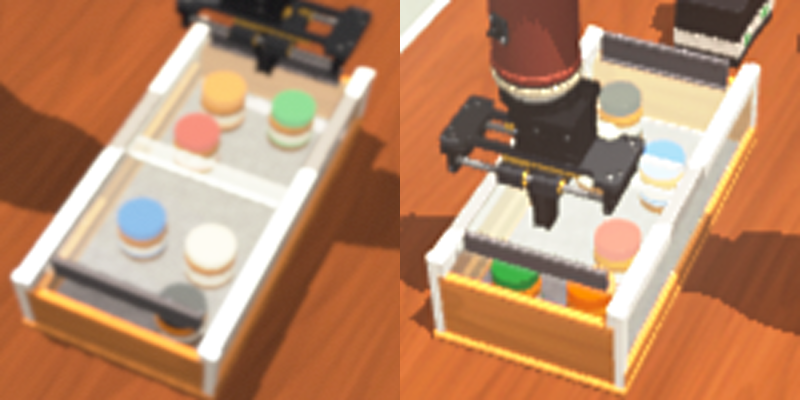

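The pull still looks shut in the side view, at about (535,255), and the finger at (542,228) appears above or behind it. I'll check where the TCP projects.

```bash
python3 - <<'E'
from bench import manip
import cv2,pickle,numpy as np
from h import ray
s=manip.read_state();p=s["position"];print(p,s["time_s"])
for n in("scene","side"):
    c=manip.read_camera(n);q=np.linalg.inv(c["world_from_camera"])@np.r_[p,1];print(n,c["fx"]*q[0]/q[2]+c["cx"],c["fy"]*q[1]/q[2]+c["cy"],q[2])
    u,v=(305.5,183) if n=="scene" else (251,223)
    u,v=int(u),int(v);Z=c["depth"][v-4:v+3,u];print(Z.round(3))
    for k in(-4,-2,0): 
        z=c["depth"][v+k,u];print(v+k,(c["world_from_camera"]@np.r_[(u-c["cx"])/c["fx"]*z,(v+k-c["cy"])/c["fy"]*z,z,1])[:3].round(4))
    if n=="side":
        for v in range(226,242,2):
            z=c["depth"][v,245];print(v,(c["world_from_camera"]@np.r_[(245-c["cx"])/c["fx"]*z,(v-c["cy"])/c["fy"]*z,z,1])[:3].round(4))
E
```

```text
[0.54158797 0.05467611 0.12761756] 6.25
scene 303.7485261436345 188.05246272455503 1.1827286036650995
[1.135 1.133 1.135 1.138 1.142 1.147 1.152]
179 [0.5456 0.0471 0.1802]
181 [0.5478 0.0432 0.1767]
183 [0.5484 0.0433 0.1679]
side 252.09833063719293 226.57007979724105 1.4893382082314346
[1.456 1.457 1.459 1.465 1.466 1.505 1.503]
219 [0.5394 0.0625 0.1685]
221 [0.539  0.064  0.1614]
223 [0.5396 0.0636 0.1521]
226 [0.568  0.0541 0.1187]
228 [0.5628 0.0636 0.1204]
230 [0.5456 0.093  0.1453]
232 [0.5441 0.0964 0.1402]
234 [0.544  0.0975 0.1324]
236 [0.5452 0.0965 0.122 ]
238 [0.561  0.0713 0.0824]
240 [0.5572 0.0784 0.0815]
```

```bash
python3 - <<'E'
from bench import manip
import numpy as np
p=manip.read_state()["position"];print(p)
for n in("scene","side","wrist"):
    c=manip.read_camera(n);Z=c["depth"];v,u=np.mgrid[:420,:560]
    P=np.stack([(u-c["cx"])/c["fx"]*Z,(v-c["cy"])/c["fy"]*Z,Z],-1)@c["world_from_camera"][:3,:3].T+c["world_from_camera"][:3,3]
    P=P[Z>0];m=(abs(P[:,0]-p[0])<.03)&(abs(P[:,1]-p[1])<.022)&(P[:,2]>.123)&(P[:,2]<.24)
    Q=P[m];o=np.argsort(Q[:,2]);print(n,m.sum());print(Q[o[:14:2]].round(4));
    for lo in np.arange(.13,.21,.01):
        q=Q[(Q[:,2]>=lo)&(Q[:,2]<lo+.01)]
        if len(q): print(round(lo,3),len(q),q.min(0).round(3),q.max(0).round(3))
E
```

```text
[0.54150327 0.05564392 0.12767101]
scene 95
[[0.566  0.0683 0.123 ]
 [0.5415 0.0372 0.1232]
 [0.5138 0.0652 0.1234]
 [0.5479 0.0443 0.124 ]
 [0.5136 0.0458 0.1253]
 [0.5387 0.0457 0.1501]
 [0.5485 0.0456 0.1515]]
0.14 1 [0.541 0.048 0.15 ] [0.541 0.048 0.15 ]
0.15 15 [0.536 0.044 0.15 ] [0.552 0.059 0.159]
0.16 18 [0.535 0.043 0.16 ] [0.552 0.066 0.17 ]
0.17 17 [0.535 0.043 0.17 ] [0.553 0.052 0.179]
0.18 16 [0.531 0.042 0.18 ] [0.556 0.048 0.19 ]
0.19 9 [0.529 0.042 0.19 ] [0.552 0.046 0.199]
0.2 3 [0.533 0.044 0.201] [0.536 0.063 0.207]
side 102
[[0.5264 0.0645 0.123 ]
 [0.519  0.0368 0.1236]
 [0.5292 0.052  0.124 ]
 [0.5326 0.0571 0.1493]
 [0.5329 0.0495 0.1512]
 [0.5442 0.0616 0.1528]
 [0.534  0.0472 0.1531]]
0.14 3 [0.533 0.057 0.149] [0.547 0.063 0.15 ]
0.15 16 [0.531 0.046 0.151] [0.55  0.071 0.159]
0.16 20 [0.531 0.047 0.161] [0.549 0.068 0.17 ]
0.17 20 [0.529 0.051 0.17 ] [0.551 0.066 0.18 ]
0.18 13 [0.528 0.053 0.181] [0.548 0.07  0.19 ]
0.19 16 [0.526 0.065 0.191] [0.554 0.069 0.198]
0.2 2 [0.55  0.064 0.201] [0.554 0.066 0.202]
wrist 1948
[[0.538  0.0649 0.149 ]
 [0.5346 0.0666 0.1492]
 [0.5375 0.0652 0.1497]
 [0.5364 0.0651 0.1498]
 [0.5346 0.0663 0.1498]
 [0.5341 0.0663 0.1499]
 [0.5484 0.0677 0.1499]]
0.14 16 [0.533 0.065 0.149] [0.548 0.068 0.15 ]
0.15 255 [0.532 0.065 0.15 ] [0.55  0.068 0.16 ]
0.16 304 [0.532 0.065 0.16 ] [0.55  0.068 0.17 ]
0.17 339 [0.533 0.059 0.17 ] [0.549 0.068 0.18 ]
0.18 309 [0.534 0.046 0.18 ] [0.548 0.068 0.19 ]
0.19 497 [0.535 0.045 0.19 ] [0.547 0.068 0.2  ]
0.2 59 [0.536 0.048 0.2  ] [0.547 0.059 0.208]
```

All three cameras put the real fingertips about 21 mm higher than the reported TCP, so they passed over the strip without touching it. I'll go back and come in lower.

Emit:
play_rows(
  translation=[
    [0,0,-1.5],
    [1,0,-0.5],
    [2.5,0,0],
    [2.5,0,0],
    [2.5,0,0],
    [1.5,0,1],
    [0,0,2],
    [0,0,1.1],
  ],
  rotation=[
    [0,0,0],
    [0,0,0],
    [0,0,0],
    [0,0,0],
    [0,0,0],
    [0,0,0],
    [0,0,0],
    [0,0,0],
  ],
)

```text
time_s: 7.5
position: [0.5348, 0.1541, 0.1044]
eef_rot: [-2.155, -2.284, 0.004]
wrist_force: [-0.7, -0.6, -0.5]
finger_gap: 0.0002
grip_force: 0.0
```

Emit:
play_rows(
  translation=[
    [-0.8,0,0],
    [-1,0,0],
    [-0.9,0,0],
    [-0.6,0,0],
    [-0.4,0,0],
    [-0.4,0,0],
    [-0.4,0,0],
    [-0.4,0,0],
  ],
  rotation=[
    [0,0,0],
    [0,0,0],
    [0,0,0],
    [0,0,0],
    [0,0,0],
    [0,0,0],
    [0,0,0],
    [0,0,0],
  ],
)

```text
time_s: 8.5
position: [0.5385, 0.1068, 0.1067]
eef_rot: [-2.154, -2.286, -0.001]
wrist_force: [0.1, 1.4, 0.4]
finger_gap: 0.0002
grip_force: 0.9
```

Emit:
play_rows(
  translation=[
    [-0.4,0,0],
    [-0.4,0,0],
    [-0.4,0,0],
    [-0.4,0,0],
    [-0.4,0,0],
    [-0.4,0,0],
    [-0.4,0,0],
    [-0.4,0,0],
  ],
  rotation=[
    [0,0,0],
    [0,0,0],
    [0,0,0],
    [0,0,0],
    [0,0,0],
    [0,0,0],
    [0,0,0],
    [0,0,0],
  ],
)

```text
time_s: 9.5
position: [0.5403, 0.0744, 0.1066]
eef_rot: [-2.155, -2.286, 0.0]
wrist_force: [-1.0, 1.1, 0.4]
finger_gap: 0.0002
grip_force: 0.8
```

Emit:
play_rows(
  translation=[
    [-0.6,0,0],
    [-0.6,0,0],
    [-0.6,0,0],
    [-0.6,0,0],
    [-0.6,0,0],
    [-0.6,0,0],
    [-0.6,0,0],
    [-0.6,0,0],
  ],
  rotation=[
    [0,0,0],
    [0,0,0],
    [0,0,0],
    [0,0,0],
    [0,0,0],
    [0,0,0],
    [0,0,0],
    [0,0,0],
  ],
)

```text
time_s: 10.5
position: [0.5432, 0.0263, 0.1066]
eef_rot: [-2.155, -2.286, 0.0]
wrist_force: [-0.9, 1.3, 0.3]
finger_gap: 0.0003
grip_force: 0.8
```

Emit:
play_rows(
  translation=[
    [-0.6,0,0],
    [-0.6,0,0],
    [-0.6,0,0],
    [-0.6,0,0],
    [-0.6,0,0],
    [-0.5,0,0],
    [-0.4,0,0],
    [-0.2,0,0],
  ],
  rotation=[
    [0,0,0],
    [0,0,0],
    [0,0,0],
    [0,0,0],
    [0,0,0],
    [0,0,0],
    [0,0,0],
    [0,0,0],
  ],
)

```text
time_s: 11.5
position: [0.5457, -0.0145, 0.1066]
eef_rot: [-2.155, -2.286, -0.0]
wrist_force: [-0.9, 1.7, -0.1]
finger_gap: 0.0007
grip_force: 0.8
```

```bash
python3 - <<'E'
from bench import manip
import cv2,pickle,numpy as np
s=manip.read_state();print(s["position"],s["wrist_force"])
d={n:manip.read_camera(n) for n in("scene","side")}
pickle.dump(d,open("d2.pkl","wb"))
f=lambda i:cv2.resize(i,(400,400),interpolation=cv2.INTER_CUBIC)
cv2.imwrite("pics/s4.png",np.hstack([f(d["scene"]["color"][155:325,205:355]),f(d["side"]["color"][150:280,205:335])]))
E
```

```text
[ 0.54566974 -0.0144927   0.10664938] [-0.85128404  1.65351791 -0.06235621]
```

View pics/s4.png

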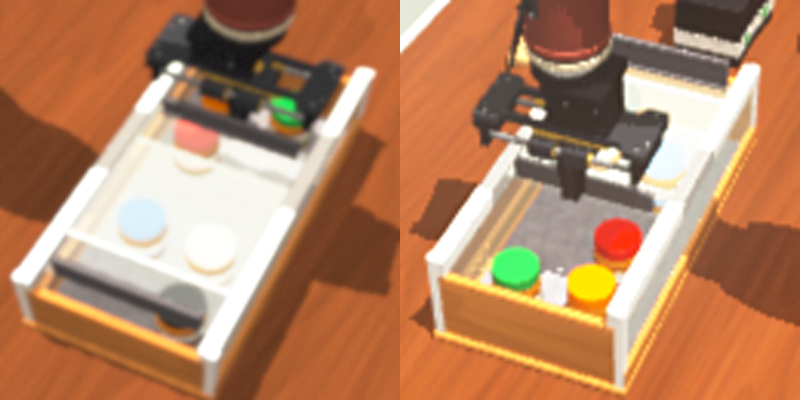

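The panel follows the finger: the pull now shows at about (590,180) in the side half of the picture, and the green lid is uncovered at (516,268). I'll push slightly further, gently.

Emit:
play_rows(
  translation=[
    [-0.4,0,0],
    [-0.4,0,0],
    [-0.4,0,0],
    [-0.3,0,0],
    [0,0,0],
  ],
  rotation=[
    [0,0,0],
    [0,0,0],
    [0,0,0],
    [0,0,0],
    [0,0,0],
  ],
)

```text
time_s: 12.22
position: [0.5466, -0.0298, 0.1067]
eef_rot: [2.155, 2.285, -0.0]
wrist_force: [1.0, -0.6, 0.5]
finger_gap: 0.0005
grip_force: 0.0
```

Emit:
play_rows(
  translation=[
    [0.5,0,0],
    [1,0,0],
    [1,0,-1.5],
    [0,0,-3],
    [0,0,-3],
    [0,0,-3],
    [0,0,-1],
    [0,0,0],
  ],
  rotation=[
    [0,0,0],
    [0,0,0],
    [0,0,0],
    [0,0,0],
    [0,0,0],
    [0,0,0],
    [0,0,0],
    [0,0,0],
  ],
)

```text
time_s: 13.22
position: [0.5453, -0.0038, 0.2222]
eef_rot: [2.154, 2.286, 0.001]
wrist_force: [-1.6, -0.5, -0.4]
finger_gap: 0.0004
grip_force: 0.0
```

```bash
python3 - <<'E'
from bench import manip
import cv2,numpy as np
from h import ray
s=manip.read_state();print(s["position"],s["wrist_force"])
for n in("scene","side","wrist"):
    c=manip.read_camera(n)
    h=cv2.cvtColor(c["color"],cv2.COLOR_BGR2HSV);m=cv2.inRange(h,(50,110,60),(80,255,255))
    k,l,st,ce=cv2.connectedComponentsWithStats(m)
    for i in range(1,k):
        if st[i,4]>40:
            u,v=ce[i];z=np.median(c["depth"][l==i]);vv,uu=np.where(l==i);Z=c["depth"][l==i]
            P=np.c_[(uu-c["cx"])/c["fx"]*Z,(vv-c["cy"])/c["fy"]*Z,Z]@c["world_from_camera"][:3,:3].T+c["world_from_camera"][:3,3]
            t=P[abs(P[:,2]-.082)<.006]
            print(n,st[i],ray(c,u,v,.082).round(4),"median",np.median(P,0).round(4), (t.min(0)+t.max(0))/2 if len(t) else "", len(t), (np.ptp(t,0) if len(t) else ""))
E
```

```text
[ 0.54527967 -0.00380314  0.22221667] [-1.58862547 -0.54115194 -0.36049824]
scene [ 444    0   86   82 1766] [0.8343 1.207  0.082 ] median [0.8372 1.1046 0.1374] [0.83021857 1.15185168 0.08196823] 57 [0.1845849  0.33102438 0.01182603]
scene [  0   8  25  13 155] [-1.0931  0.3465  0.082 ] median [-0.9473  0.2724  0.1565]  0 
scene [418  28  14  42 312] [0.6403 1.0156 0.082 ] median [0.6439 1.0001 0.0751] [0.63365458 1.04286517 0.08190759] 31 [0.07936602 0.11185337 0.01077896]
scene [400 157  23  21 277] [0.7948 0.3384 0.082 ] median [0.7944 0.3641 0.0557]  0 
scene [307 193  16  15 200] [0.5781 0.0622 0.082 ] median [0.5779 0.062  0.0828] [0.57730256 0.06479346 0.08217617] 190 [0.05031186 0.05091975 0.01080899]
side [235 231  15  13 163] [0.572  0.0704 0.082 ] median [0.5723 0.0704 0.0817] [0.57394676 0.06705798 0.08201729] 149 [0.05113085 0.05044883 0.01188917]
side [118 275  28  21 305] [0.7743 0.3822 0.082 ] median [0.7929 0.3686 0.0554]  0 
wrist [ 287  101   52   52 2144] [0.5764 0.066  0.082 ] median [0.5762 0.0661 0.0828] [0.57659206 0.06536003 0.08190216] 2116 [0.05083729 0.04951721 0.00694837]
```

Emit:
play_rows(
  translation=[
    [2,1,0],
    [2.5,1.3,0],
    [2.3,1.2,0],
    [0,0,2],
    [0,0,3],
    [0,0,3],
    [0,0,2],
    [0,0,1],
  ],
  rotation=[
    [0,0,0],
    [0,0,0],
    [0,0,0],
    [0,0,0],
    [0,0,0],
    [0,0,0],
    [0,0,0],
    [0,0,0],
  ],
)

```text
time_s: 14.38
position: [0.5753, 0.0656, 0.1102]
eef_rot: [-2.154, -2.285, 0.002]
wrist_force: [0.5, 0.1, 0.9]
finger_gap: 0.0001
grip_force: 0.0
```

```bash
python3 - <<'E'
from bench import manip
import numpy as np
p=manip.read_state()["position"];print(p)
for n in("scene","side","wrist"):
    c=manip.read_camera(n);Z=c["depth"];v,u=np.mgrid[:420,:560]
    P=np.stack([(u-c["cx"])/c["fx"]*Z,(v-c["cy"])/c["fy"]*Z,Z],-1)@c["world_from_camera"][:3,:3].T+c["world_from_camera"][:3,3]
    P=P[Z>0];m=(abs(P[:,0]-p[0])<.025)&(abs(P[:,1]-p[1])<.025)&(P[:,2]>.095)&(P[:,2]<.16)
    Q=P[m];q=Q[Q[:,2]<np.sort(Q[:,2])[5]+.02];print(n,np.sort(Q[:,2])[:8].round(3),(q.min(0)+q.max(0))/2)
    if n!="wrist":
        w=P[(P[:,2]>.127)&(P[:,2]<.146)&(abs(P[:,0]-.55)<.07)&(P[:,1]>-.11)&(P[:,1]<.0)];print("pull",len(w),w.min(0).round(3),np.median(w,0).round(3),w.max(0).round(3))
E
```

```text
[0.57531441 0.06561885 0.11019782]
scene [0.129 0.132 0.133 0.133 0.134 0.136 0.136 0.136] [0.57628214 0.06474805 0.14164473]
pull 251 [ 0.481 -0.055  0.127] [ 0.553 -0.047  0.14 ] [ 0.62  -0.038  0.146]
side [0.133 0.134 0.135 0.135 0.135 0.136 0.137 0.137] [0.57366086 0.06545973 0.14422015]
pull 64 [ 0.48  -0.053  0.127] [ 0.503 -0.046  0.138] [ 0.526 -0.041  0.146]
wrist [0.132 0.132 0.132 0.132 0.132 0.133 0.133 0.133] [0.57500261 0.07596135 0.14209664]
```

Emit:
play_rows(
  translation=[
    [0,0,1],
    [0,0,1],
    [0,0,0],
    [0,0,0],
    [0,0,0],
    [0,0,0],
    [0,0,0],
    [0,0,0],
  ],
  rotation=[
    [0,0,0],
    [0,0,0],
    [0,0,0],
    [0,0,0],
    [0,0,0],
    [0,0,0],
    [0,0,0],
    [0,0,0],
  ],
)

```text
time_s: 15.52
position: [0.576, 0.0657, 0.0917]
eef_rot: [2.155, 2.286, 0.0]
wrist_force: [-0.5, 0.7, -0.0]
finger_gap: 0.0003
grip_force: 0.0
```

Emit:
play_rows(
  translation=[
    [0,0,0],
    [0,0,0],
    [0,0,0],
    [0,0,0],
    [0,0,0],
    [0,0,0],
    [0,0,0],
    [0,0,0],
  ],
  rotation=[
    [0,0,0],
    [0,0,0],
    [0,0,0],
    [0,0,0],
    [0,0,0],
    [0,0,0],
    [0,0,0],
    [0,0,0],
  ],
)

```text
time_s: 16.52
position: [0.576, 0.0657, 0.0917]
eef_rot: [-2.155, -2.286, -0.0]
wrist_force: [0.3, -0.5, 0.8]
finger_gap: 0.0005
grip_force: 0.0
```

Emit:
play_rows(
  translation=[
    [0,0,0],
    [0,0,0],
    [0,0,0],
    [0,0,0],
    [0,0,0],
    [0,0,0],
    [0,0,0],
    [0,0,0],
  ],
  rotation=[
    [0,0,0],
    [0,0,0],
    [0,0,0],
    [0,0,0],
    [0,0,0],
    [0,0,0],
    [0,0,0],
    [0,0,0],
  ],
)

```text
time_s: 17.52
position: [0.576, 0.0657, 0.0917]
eef_rot: [-2.155, -2.286, -0.0]
wrist_force: [0.4, -0.2, -1.6]
finger_gap: 0.0008
grip_force: 0.0
```

Emit:
play_rows(
  translation=[
    [0,0,-2],
    [0,0,-3],
    [0,0,-4],
    [0,0,-4],
    [0,0,-4],
    [0,0,-3],
    [0,0,-1],
    [0,0,0],
  ],
  rotation=[
    [0,0,0],
    [0,0,0],
    [0,0,0],
    [0,0,0],
    [0,0,0],
    [0,0,0],
    [0,0,0],
    [0,0,0],
  ],
)

```text
time_s: 18.52
position: [0.5761, 0.0659, 0.3021]
eef_rot: [2.154, 2.286, 0.001]
wrist_force: [0.3, -0.2, -0.9]
finger_gap: 0.0004
grip_force: 0.0
```

Emit:
play_rows(
  translation=[
    [2,0,0],
    [3,0,0],
    [3,0,0],
    [3,0,0],
    [3,0,0],
    [1,0,0],
    [0,0,0],
    [0,0,0],
  ],
  rotation=[
    [0,0,0],
    [0,0,0],
    [0,0,0],
    [0,0,0],
    [0,0,0],
    [0,0,0],
    [0,0,0],
    [0,0,0],
  ],
)

```text
time_s: 19.52
position: [0.5676, 0.2138, 0.3013]
eef_rot: [2.157, 2.284, -0.001]
wrist_force: [-0.2, -0.6, -0.2]
finger_gap: 0.0004
grip_force: 0.0
```

```bash
python3 - <<'E'
from bench import manip
import cv2,numpy as np
s=manip.read_state();print(s["position"],s["wrist_force"],s["time_s"])
f=lambda i:cv2.resize(i,(400,400),interpolation=cv2.INTER_CUBIC)
cv2.imwrite("pics/s5.png",np.hstack([f(manip.read_camera("scene")["color"][155:325,205:355]),f(manip.read_camera("side")["color"][150:280,205:335])]))
E
```

```text
[0.56756801 0.21381324 0.30131802] [-0.20765894 -0.6258701  -0.17389656] 19.525
```

View pics/s5.png

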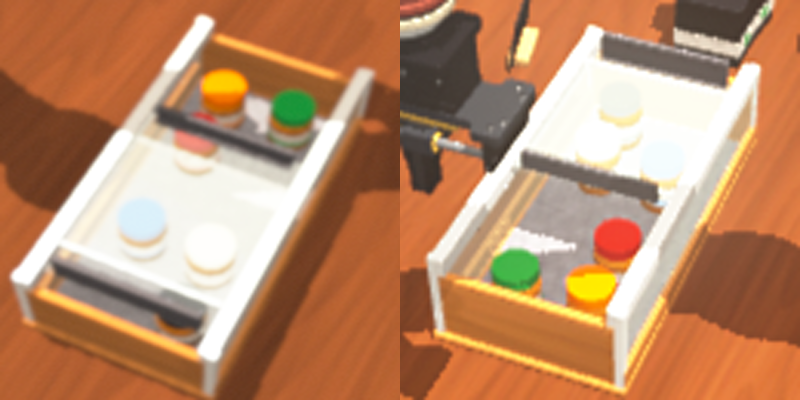

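The left panel stands open by about 138 mm, with its pull at about (590,175) in the side view. The right pull and the jars are where they were, and the hand is well clear.

```bash
python3 -c "
from bench import manip
print(manip.sign_off())"
```

```text
the job is handed in; nothing more can be done
None
```

The job is handed in, with no verdict returned: I pushed the left panel open about 138 mm, held the fingertips about 3 cm above the green lid for over two seconds, then drew the hand well back; the right panel and the jars looked unmoved in the last picture (the bell, tumbler and cartons were not rechecked).

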